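# Raise the brass key stand to its upper hole

## Task

Raise the brass key stand beside the elevator so that long key straps will hang clear: squeeze its white spring button flush with the square tube, then slide the tube up until the button pops out through the lower hole and holds it there. Leave the black key stand down as it is, and let go of the brass one.

Things in the scene. Friction and masses are not known exactly. Their poses are not given: they have to be found in the camera images.
- brass_stand: Brass key stand: fixed foot 100 x 100 x 12 mm and an upright 30 x 30 mm square tube telescoping over a dark post. Origin: centre of the foot's underside, on the tube's axis, z up. White domed button, 14 mm wide, sticks 8 mm out of the tube's +x face, 115 mm above the origin. Tube down: top at 145 mm; 9 mm crossbar at 136 mm runs along y, 75 mm each way, so fingers close along x, astride it.
- brass_tube (a joint): How far the brass tube is slid up, m: 0 = down, as at the start, button in its upper hole. The button keeps its height as the tube rises past it. The lower hole, an 18 mm wide, 32 mm tall slot in the same face, is at the button from 0.060 to 0.078: it pops out there; a rigid stop ends the slide at 0.078. Released, a caught tube sinks to 0.060; an uncaught one stays loose or sinks back.
- brass_pin (a joint): How far the brass stand's white button is pressed in, m: 0 = fully out, 0.008 = flush with the tube's face, 0.010 = hidden under the wall while the tube slides, 0.0125 = limit. Spring 3.2 N when out, 4.8 N flush. One finger on the button and one on the face behind (38 mm in all) press it flush and hold the tube at once; sliding off it takes 10 to 25 N.
- black_tube (a joint): How far the tube of the black plastic key stand is slid up, m: 0 = down, where it must stay. It is the brass stand's twin in form and stands to its left or right, at least 300 mm away axis to axis. Between them lie loose steel box (42 mm high), remote (13 mm) and jar (104 mm), all over 60 mm clear of both tubes.
There are look-alikes about, which are no part of the job. Of the things that look like the part that bears black_tube, the middle-sized one is meant.

How it is judged:
By the outcome, as a careful person would: the job done as asked, in the order asked, and still so for the second after the job is handed in, with the robot touching nothing.
It also fails if it takes over 35 s, if anything falls off the work surface, if the arm or the gripper's body presses on something with over 40 N, if the wrist force passes 120 N, or if a joint passes its speed limit or range.

## Robot

A 6-joint arm with a two-finger parallel gripper is mounted at the origin on the work surface. World frame = base frame: x ahead of the robot, y to its left, z up, the work surface at z = 0. Lengths are in mm, angles in rad, forces in N, time in s.
With the tool pointing down it reaches from about 325 to 900 mm from the base axis. Payload 3.5 kg.
Tool frame: the origin (TCP) lies between the finger pads; the fingertips stand 25 mm ahead of it and the grasp point (between the pads) lies 6 mm ahead of it; z points along the fingers, y is the line along which they close (so a half turn about z gives the same grasp; the last joint's range is limited). The gripper opens to 85 mm and grips with 20 to 120 N. Pads are 22 mm wide; open, the fingers measure 114 mm over their backs; the gripper's body (76 mm by 85 mm) begins 54 mm behind the grasp point. The pads swing forward as they close: fully open they stand 13 mm farther back than shut.
Start: joints at [1.134, 0.276, -0.026, 1.268, 0, 1.467], TCP at [204.778, 590.498, 256.313] pointing down, gripper open.
Joint ranges: [-3.12, 3.12], [-0.85, 1.88], [-1.08, 1.24], [-1.95, 2.15], [-1.57, 1.53], [-3.14, 3.14]. Speed limits (rad/s): [2.57, 2.57, 3.14, 3.14, 3.14, 3.14].

## Interface

Orientations are given as a unit quaternion [x, y, z, w].
In Python, from station import env gives the robot as it stands. The module is installed in compiled form; this text tells all that it offers.
- The arm moves only by the tool servo_tool, never from a script. Its arguments are lists of equal length, an entry for each row: "linear": the shift along the tool's x, y, z in mm, a list of three; "spin": the turn about the tool's z in degrees. A call has 1 to 8 rows; each row shifts and turns the commanded pose from where the row before left it, along the tool's axes as they then stand; what a row does not reach is not made up. A row lasts 1/10 s, in which the tool goes at most 50 mm and 8.59 degrees, less where a joint would pass 70% of its speed; a pose out of reach is approached as far as the arm can. A call is refused whole if a number of a shift passes 50 or a number of a turn 8.59, either way. A call with a gripper value outside its range is refused whole. "fingers" is the closure, from -1 (fully open) to 1 (shut), set as the call begins (left out, the last holds). The fingers move at their own pace and stop on an object; "newtons" is the grip in N (left out, the last holds). Time passes only in rows, so rows that do not move let the fingers close. It gives the time, the measured TCP pose, the force, the opening and the grip force at its end, in the units of the state.
- env.get_state(): the state, without advancing time (a new reading comes with each control period).
- env.snapshot(name): name is "side" or "top" or "wrist"; returns the picture (480x640x3 uint8, red, green, blue); there is no depth.
- env.get_calibration(name): a dict with "fx", "fy", "cx", "cy" (pixels), "k1" (the pictures are not rectified: a ray, as slopes to the right and down, at radius r is drawn at 1 + k1 r^2 times it, then the intrinsics apply), "R" (3x3) and "t" (3): a world point X has camera coordinates R X + t. Camera axes: x right, y down, z forward; pixel columns grow to the right and rows downward; lengths in mm; the calibration is good to about 2 mm. A picture is of the moment at which its call begins: read the wrist's pose just before it. get_calibration takes no time and is no camera call; for the wrist camera it gives the pose at the moment of the call.
- env.finish_job(): hands the job in; it is judged then, once.
Trained networks look in the newest picture that a camera, given by its name, has taken for a name from the list of things; names that differ only in an ending like _2 or _b are one class to them, and where a whole thing is asked for, a point or a joint stands for the part that bears it (a point fixed in the world has none). Each returns a list of dicts, best first, with "score" (0 to 1); they miss things now and then, are a little off and sometimes report something else, mostly with a low value. They report only what shows in the picture. A call takes as long as a camera call. They do not tell look-alikes from the thing itself.
- env.silhouettes(camera, name): "mask" (480x640 bool, what is visible of it) and "rect" ([left, top, width, height] in pixels, round what is visible of it).
The state is a dict: "time": time; "q": joint angles; "qvel": joint speeds; "effort": joint torques, N m; "eef_pos": TCP position; "tool_rot": TCP orientation; "contact_force": force on the tool from outside, world axes, zero at the start; "torque": the same for the moment, N m; "width": finger opening in mm; "grip_force": force on a finger pad.
Only numpy, scipy, OpenCV 4.12 (cv2) and the standard library are available. Lean on these libraries where they do the work, as an engineer would, in place of code of your own. Each camera call takes 0.05 s, during which the arm holds its last target. There are 200 camera calls.

## Working session

There is one attempt and no reset: what is moved stays moved. The work goes in short steps, Python scripts to look and compute and a tool call to move; the robot and the scene stay as the last step left them, time stands still between calls to the robot, and variables do not carry over. Pictures are saved under pics/ and viewed, at most 10 in all, crops included, and the job is handed in when it is done.

Besides the shell and the picture viewer there is one more tool, called after "Request:" in YAML: its name, and indented under it one key for each argument. servo_tool: Moves the arm, as the interface text tells. Its arguments: {"type":"object","properties":{"linear":{"type":"array"},"spin":{"type":"array"},"fingers":{"type":"number"},"newtons":{"type":"number"}},"required":["linear","spin"]}

```bash
mkdir -p pics
cat > h.py <<'E'
import numpy as np, cv2
from station import env
def ray(c,u,v):
    x=np.array([(u-c["cx"])/c["fx"],(v-c["cy"])/c["fy"]]); p=x.copy()
    for _ in range(30): p=x/(1+c["k1"]*(p@p))
    R=np.array(c["R"]);t=np.array(c["t"]); d=R.T@np.array([p[0],p[1],1]); return -R.T@t,d
def onz(c,u,v,z):
    o,d=ray(c,u,v); return o+d*(z-o[2])/d[2]
def proj(c,X):
    p=np.array(c["R"])@np.array(X,float)+np.array(c["t"]); a=p[:2]/p[2]; a=a*(1+c["k1"]*(a@a))
    return np.array([c["fx"]*a[0]+c["cx"],c["fy"]*a[1]+c["cy"]])
def snap(cam,fn=None):
    im=env.snapshot(cam)
    if fn: cv2.imwrite("pics/"+fn,im[:,:,::-1])
    return im
E
python3 - <<'E'
from h import *
for cam in("top","side"):
    snap(cam,cam+"0.png")
    c=env.get_calibration(cam); print(cam,-np.array(c["R"]).T@np.array(c["t"]), c["fx"])
    for n in("brass_stand","brass_tube","brass_pin","black_tube"):
        for d in env.silhouettes(cam,n): print(n,round(d["score"],2),d["rect"],int(d["mask"].sum()))
s=env.get_state();print(s["time"],s["eef_pos"],s["tool_rot"],s["width"])
E
```

```text
top [378.40603998  30.52732901 976.59080166] 530.1009068332307
brass_stand 0.76 [425.9, 235.3, 93.0, 54.4] 3217
brass_tube 0.88 [432.9, 241.1, 88.0, 26.8] 1147
black_tube 0.91 [189.0, 167.6, 92.8, 42.1] 1208
black_tube 0.72 [117.1, 152.6, 59.6, 32.5] 709
black_tube 0.66 [124.8, 294.8, 133.6, 32.5] 1845
side [ 486.18155206 -549.20755393  582.45493973] 493.2172009207203
brass_stand 0.88 [253.4, 288.6, 84.7, 154.7] 7623
brass_tube 0.8 [271.8, 286.6, 34.8, 120.0] 2555
brass_pin 0.53 [304.5, 345.4, 4.3, 9.2] 45
black_tube 0.78 [207.5, 78.3, 36.9, 110.8] 2779
black_tube 0.65 [346.3, 96.9, 14.5, 53.1] 530
black_tube 0.62 [325.9, 121.0, 29.7, 80.9] 1355
black_tube 0.3 [270.6, 287.6, 36.9, 117.7] 2563
0.5 [204.78198983 590.50110836 256.29162087] [ 1.66136652e-01  9.86102740e-01 -3.84861247e-06 -2.14014134e-06] 85.06893547848809
```

View pics/top0.png

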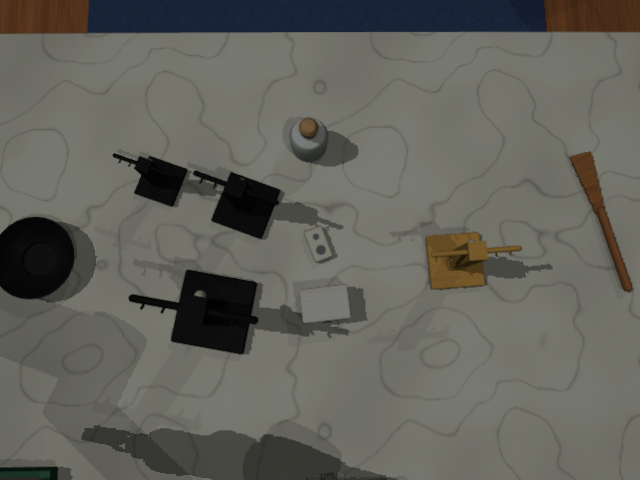

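View pics/side0.png

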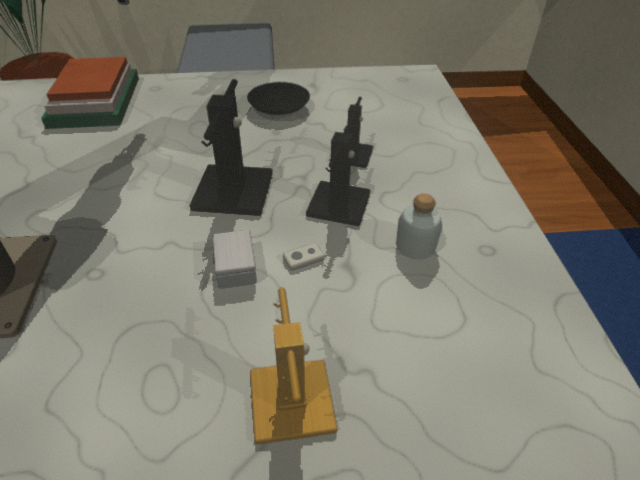

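The top view shows one brass stand (foot at 456,260; tube top at about 477,250) and three black stands. The middle-sized black one is at (246,205), the small one at (161,180), the big one at (214,311). In the side view the white button appears to be at (306,350), on the +x side. Next is a close crop of the brass stand.

Run:
```python
from h import *
t=cv2.imread("pics/top0.png")[220:305,410:530]; s=cv2.imread("pics/side0.png")[280:450,235:350]
a=cv2.resize(t,None,fx=3.3,fy=3.3,interpolation=cv2.INTER_CUBIC); b=cv2.resize(s,None,fx=3.3,fy=3.3,interpolation=cv2.INTER_CUBIC)
h=max(a.shape[0],b.shape[0]);o=np.zeros((h,a.shape[1]+b.shape[1],3),np.uint8);o[:a.shape[0],:a.shape[1]]=a;o[:b.shape[0],a.shape[1]:]=b
cv2.imwrite("pics/crop.png",cv2.convertScaleAbs(o,alpha=1.6));print(o.shape,a.shape)
```

```text
(561, 776, 3) (280, 396, 3)
```

View pics/crop.png

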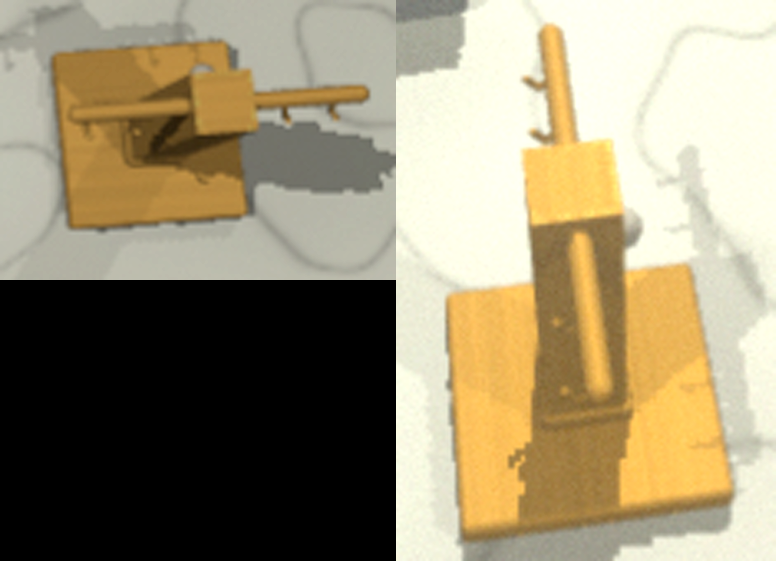

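The crop shows the brass stand yawed slightly, with the white button behind the tube top at crop (203,70) in the top view and at (630,228) in the side view. It is the only brass stand and its button is out on the +x side, so the choice is confirmed. Next I fit its pose from the foot and tube-top corners.

Run:
```python
from h import *
from scipy.optimize import least_squares
ct,cs=env.get_calibration("top"),env.get_calibration("side")
T=lambda p:(p[0]/3.3+410,p[1]/3.3+220); S=lambda p:((p[0]-396)/3.3+235,p[1]/3.3+280)
# top: image up=+x,left=+y. order: (+,+),(+,-),(-,-),(-,+)
sg=np.array([[1,1],[1,-1],[-1,-1],[-1,1]])
obs=[]
for p,s in zip([(53,55),(230,42),(246,215),(70,228)],sg): obs.append((ct,T(p),[*(50*s),12]))
for p,s in zip([(191,73),(251,69),(257,130),(194,134)],sg): obs.append((ct,T(p),[*(15*s),145]))
# side: right=+x, up=+y
for p,s in zip([(688,265),(732,495),(463,535),(447,295)],sg): obs.append((cs,S(p),[*(50*s),12]))
for p,s in zip([(612,141),(622,216),(529,224),(523,150)],sg): obs.append((cs,S(p),[*(15*s),145]))
def W(v,P):
    c,s=np.cos(v[2]),np.sin(v[2]); return [v[0]+c*P[0]-s*P[1],v[1]+s*P[0]+c*P[1],P[2]]
def f(v,o): return np.concatenate([proj(c,W(v,P))-p for c,p,P in o])
for o in(obs,obs[:8],obs[8:]):
    r=least_squares(f,[400,-150,0],args=(o,),loss="soft_l1");print(r.x[:2],np.degrees(r.x[2]),np.abs(r.fun).max())
v=least_squares(f,[400,-150,0],args=(obs,)).x
print("button obs", T((203,70)),S((630,228)),proj(ct,W(v,[19,0,115])),proj(cs,W(v,[19,0,115])))
for d in env.silhouettes("side","brass_pin"): print(d["rect"],d["score"])
# black/other obstacles near path
for u,vv,z in[(309,140,104),(308,128,104),(246,205,12),(325,303,42),(317,243,13)]: print(onz(ct,u,vv,z))
x=[2*np.arctan2(*env.get_state()["tool_rot"][:2])]; print(np.degrees(x))
```

```text
[ 487.90868827 -235.22966302] 3.173747447224492 1.60143647154365
[ 487.68089771 -234.17805295] 2.808095450651773 1.3154587523410441
[ 488.03376846 -235.88825039] 3.3640251522551172 1.2762231935368504
button obs (471.5151515151515, 241.21212121212122) (305.9090909090909, 349.0909090909091) [471.45949303 241.76123887] [305.85648121 348.80681058]
[304.5, 345.4, 4.3, 9.2] 0.53
[687.80898924  32.80881323 104.        ]
[709.29532783  34.30772749 104.        ]
[595.81182647 151.14399434  12.        ]
[411.97241264   7.96764985  42.        ]
[522.93720385  20.36991088  13.        ]
[19.12547886]
```

Request:
servo_tool:
  linear:
    - [0,0,0]
    - [0,0,0]
    - [0,0,0]
    - [0,0,0]
    - [0,0,0]
    - [0,0,0]
    - [0,0,0]
    - [0,0,0]
  spin: [8.5,8.5,8.5,8.5,8.5,8.5,8.5,8.3]
  fingers: -1

```text
time: 1.35
eef_pos: [204.8, 590.5, 256.4]
tool_rot: [0.69, 0.724, 0.0, -0.0]
contact_force: [0.1, 0.2, 0.2]
width: 85.5
grip_force: 0.0
```

Request:
servo_tool:
  linear:
    - [-40,11.5,0]
    - [-40,11.5,0]
    - [-40,11.5,0]
    - [-40,11.5,0]
    - [-40,11.5,0]
    - [-40,11.5,0]
    - [-40,11.5,0]
    - [-40,11.5,0]
  spin: [0,0,0,0,0,0,0,0]

```text
time: 2.15
eef_pos: [314.1, 274.4, 256.6]
tool_rot: [0.688, 0.726, 0.001, 0.0]
contact_force: [1.0, -0.3, 0.6]
width: 85.6
grip_force: 0.0
```

Request:
servo_tool:
  linear:
    - [-40,11.5,0]
    - [-40,11.5,0]
    - [-40,11.5,0]
    - [-40,11.5,0]
    - [-40,11.5,0]
    - [-40,11.5,0]
    - [-40,11.5,0]
    - [-40,11.5,0]
  spin: [0,0,0,0,0,0,0,0]

```text
time: 2.95
eef_pos: [423.2, -40.5, 256.7]
tool_rot: [0.688, 0.726, 0.0, 0.0]
contact_force: [0.3, 0.8, -0.3]
width: 85.4
grip_force: 0.0
```

Request:
servo_tool:
  linear:
    - [-39,11,0]
    - [-39,11,0]
    - [-39,11,0]
    - [-39,11,0]
    - [-38,10.5,0]
    - [0,0,0]
    - [0,0,0]
  spin: [0,0,0,0,0,0,0]

```text
time: 3.65
eef_pos: [487.6, -230.1, 256.1]
tool_rot: [0.688, 0.725, 0.0, -0.0]
contact_force: [0.3, 0.2, -0.2]
width: 85.7
grip_force: 0.0
```

Run:
```python
from h import *
s=env.get_state();c=env.get_calibration("wrist");snap("wrist","w1.png")
snap("side","side1.png")
print(s["eef_pos"],s["tool_rot"],s["time"],-np.array(c["R"]).T@np.array(c["t"]))
for P in([487.9,-235.2,145],[506.9,-234.2,115]): print(proj(c,P))
```

```text
[ 487.59694375 -230.1226925   256.1217091 ] [ 6.88450987e-01  7.25282741e-01  7.28790232e-05 -4.23965547e-04] 3.65 [ 483.7562548  -145.95051207  374.11377421]
[315.28116503 261.62463521]
[340.42633896 247.20960981]
```

View pics/w1.png

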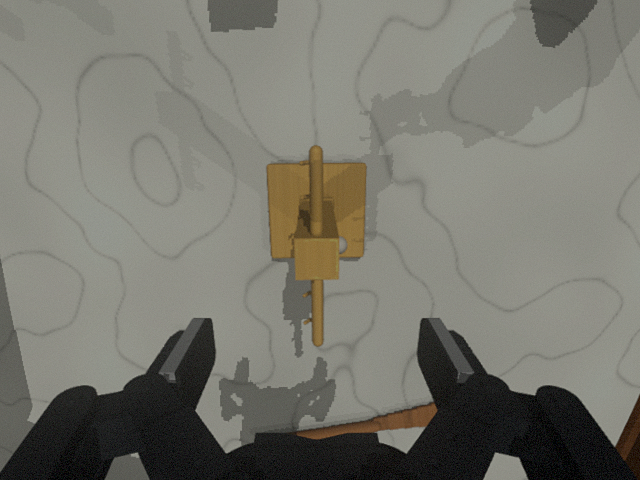

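The wrist view shows the tube top centred at (317,257) with the button at (342,244), in line with the fingers. That puts the axis about 1 mm further in +x and 2 mm further in +y than my fit. I take (488.8, -233.5) and go down.

Request:
servo_tool:
  linear:
    - [-3.4,1,0]
    - [0,0,30]
    - [0,0,30]
    - [0,0,30]
    - [0,0,26]
    - [0,0,20]
    - [0,0,0]
    - [0,0,0]
  spin: [0,0,0,0,0,0,0,0]

```text
time: 4.55
eef_pos: [488.8, -232.2, 120.6]
tool_rot: [0.688, 0.726, -0.0, -0.0]
contact_force: [-0.7, 0.0, 0.8]
width: 85.2
grip_force: 0.0
```

Run:
```python
from h import *
s=env.get_state();c=env.get_calibration("wrist");a=snap("wrist");b=snap("side")
cv2.imwrite("pics/d1.png",cv2.convertScaleAbs(np.hstack([cv2.resize(a[100:480,120:520],(400,380)),cv2.resize(b[200:450,170:420],(380,380))])[:,:,::-1],alpha=1.5))
print(s["eef_pos"],s["contact_force"],s["time"])
```

```text
[ 488.78309142 -232.21234746  120.64889296] [-0.67940238  0.01799953  0.83008809] 4.55
```

View pics/d1.png

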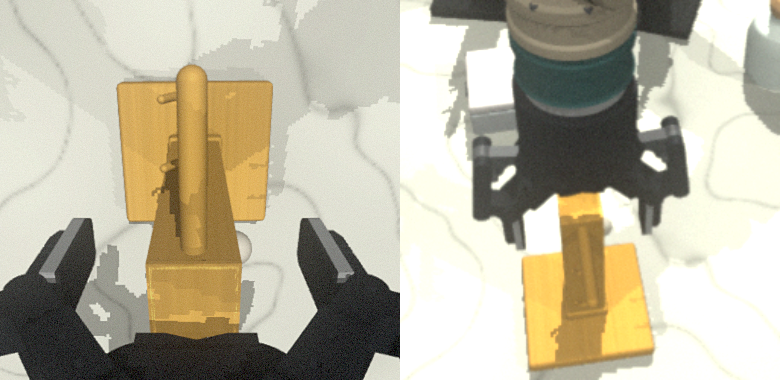

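The wrist view shows the tube midway between the fingers with the button at (247,248) facing the right pad. The side view shows the pads at button height. I close gently.

Request:
servo_tool:
  linear:
    - [-1,0.5,0]
    - [0,0,0]
    - [0,0,0]
    - [0,0,0]
    - [0,0,0]
    - [0,0,0]
    - [0,0,0]
    - [0,0,0]
  spin: [0,0,0,0,0,0,0,0]
  fingers: 1
  newtons: 30

```text
time: 5.45
eef_pos: [488.3, -234.3, 121.6]
tool_rot: [0.688, 0.726, -0.001, -0.0]
contact_force: [-5.8, -0.6, 8.8]
width: 29.6
grip_force: 32.4
```

Width 29.6 mm means the button is flush and the tube is held. I firm the grip and lift.

Request:
servo_tool:
  linear:
    - [0,0,0]
    - [0,0,0]
    - [0,0,-4]
    - [0,0,-5]
    - [0,0,-5]
    - [0,0,-5]
    - [0,0,-5]
    - [0,0,0]
  spin: [0,0,0,0,0,0,0,0]
  newtons: 50

```text
time: 6.25
eef_pos: [488.3, -234.2, 144.9]
tool_rot: [0.688, 0.726, -0.001, -0.001]
contact_force: [-5.1, -3.4, 0.7]
width: 29.5
grip_force: 51.4
```

Run:
```python
from h import *
s=env.get_state();a=snap("wrist");b=snap("side")
cv2.imwrite("pics/d2.png",cv2.convertScaleAbs(np.hstack([cv2.resize(a[100:480,120:520],(400,380)),cv2.resize(b[200:450,170:420],(380,380))])[:,:,::-1],alpha=1.5))
print(s["eef_pos"],s["contact_force"],s["time"],s["width"],s["grip_force"])
```

```text
[ 488.31636445 -234.23226035  144.87421189] [-5.12884243 -3.44137158  0.71059819] 6.25 29.510193971515374 51.383050830918364
```

View pics/d2.png

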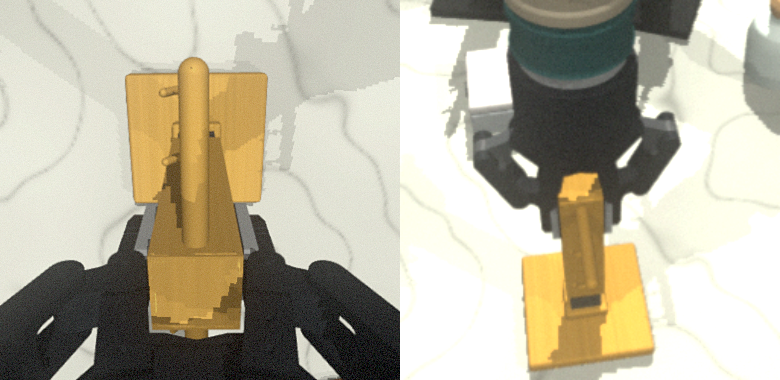

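The side view shows the dark post exposed under the tube at (584,300) and the crossbar moving with the grip, so the tube is rising without slip. I carry on to about 68 mm.

Request:
servo_tool:
  linear:
    - [0,0,-6]
    - [0,0,-6]
    - [0,0,-6]
    - [0,0,-6]
    - [0,0,-6]
    - [0,0,-6]
    - [0,0,-5]
    - [0,0,-3]
  spin: [0,0,0,0,0,0,0,0]

```text
time: 7.15
eef_pos: [488.2, -234.2, 188.7]
tool_rot: [0.688, 0.726, -0.001, -0.001]
contact_force: [-4.5, -3.8, -1.8]
width: 29.4
grip_force: 51.1
```

Request:
servo_tool:
  linear:
    - [0,0,0]
    - [0,0,0]
    - [0,0,0]
  spin: [0,0,0]

```text
time: 7.45
eef_pos: [488.2, -234.2, 188.5]
tool_rot: [0.688, 0.726, -0.001, -0.001]
contact_force: [-4.5, -4.5, -1.9]
width: 29.5
grip_force: 51.2
```

Run:
```python
from h import *
s=env.get_state();a=snap("wrist");b=snap("side")
cv2.imwrite("pics/d3.png",cv2.convertScaleAbs(np.hstack([cv2.resize(a[100:480,120:520],(400,380)),cv2.resize(b[260:450,230:360],(380,555),interpolation=cv2.INTER_CUBIC)[100:480]])[:,:,::-1],alpha=1.5))
print(s["eef_pos"],s["contact_force"],s["time"],s["width"],s["grip_force"])
for d in env.silhouettes("side","brass_pin"): print(d["rect"],d["score"])
c=env.get_calibration("side"); print(proj(c,[507.4,-233,115]))
```

```text
[ 488.24218108 -234.24021421  188.45711683] [-4.45880128 -4.46713684 -1.86643081] 7.45 29.453464299992937 51.18602247966919
[306.2406877 347.858734 ]
```

View pics/d3.png

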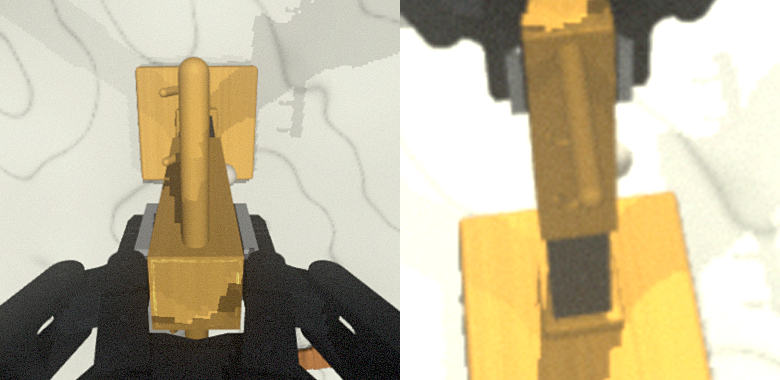

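The button is out again through the lower hole: (625,160) in the side half, (232,175) in the wrist half. I ease it down a little, let go and rise clear.

Request:
servo_tool:
  linear:
    - [0,0,2]
    - [0,0,2]
    - [0,0,0]
  spin: [0,0,0]

```text
time: 7.9
eef_pos: [488.3, -234.2, 184.2]
tool_rot: [0.688, 0.726, -0.001, -0.001]
contact_force: [-3.9, -5.4, -2.2]
width: 29.5
grip_force: 51.1
```

Request:
servo_tool:
  linear:
    - [0,0,0]
    - [0,0,0]
    - [0,0,0]
    - [0,0,0]
    - [0,0,0]
    - [0,0,0]
    - [0,0,0]
    - [0,0,0]
  spin: [0,0,0,0,0,0,0,0]
  fingers: -1

```text
time: 8.7
eef_pos: [489.4, -233.8, 184.3]
tool_rot: [0.688, 0.726, 0.0, -0.0]
contact_force: [0.4, 0.7, -0.1]
width: 85.5
grip_force: 0.0
```

Request:
servo_tool:
  linear:
    - [0,0,-15]
    - [0,0,-25]
    - [0,0,-25]
    - [0,0,-25]
    - [0,0,-25]
    - [0,0,-15]
    - [0,0,0]
    - [0,0,0]
  spin: [0,0,0,0,0,0,0,0]

```text
time: 9.5
eef_pos: [489.4, -233.8, 314.0]
tool_rot: [0.688, 0.726, 0.0, 0.0]
contact_force: [0.9, 0.3, 0.6]
width: 85.3
grip_force: 0.0
```

Run:
```python
from h import *
s=env.get_state();a=snap("wrist");b=snap("side")
cv2.imwrite("pics/d4.png",cv2.convertScaleAbs(np.hstack([cv2.resize(a[100:480,120:520],(400,380)),cv2.resize(b[70:450,170:550],(380,380))])[:,:,::-1],alpha=1.5))
print(s["eef_pos"],s["contact_force"],s["time"],s["width"],s["grip_force"])
c=env.get_calibration("wrist")
for z in (145,205): print(z,[(proj(c,[488.5+15*i,-234+15*j,z])-[120,100]).round(0) for i,j in((-1,1),(1,1),(1,-1),(-1,-1))])
```

```text
[ 489.35456328 -233.78807804  314.01217725] [0.93112444 0.25747789 0.58809999] 9.5 85.3155876323932 0.0
145 [array([178., 113.]), array([215., 115.]), array([212., 150.]), array([176., 148.])]
205 [array([173., 135.]), array([219., 137.]), array([216., 179.]), array([172., 177.])]
```

View pics/d4.png

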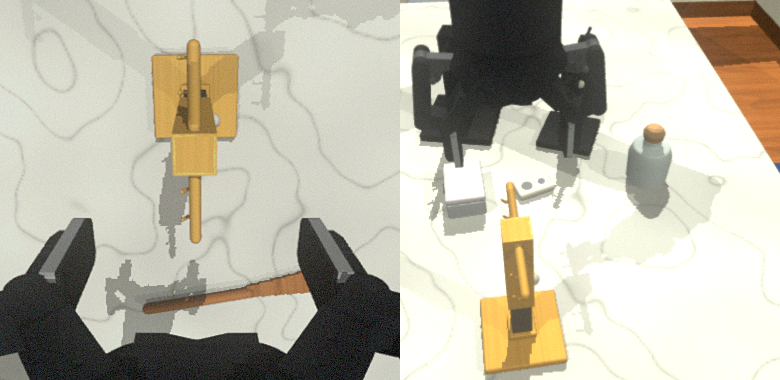

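The brass tube top is at (173–217, 134–175), which fits a height of 205 mm (raised 60 mm). The button is out at (217,121) and (536,279), and the post is exposed. The gripper is open and clear, and the other things are as they were.

```bash
python3 -c "
from station import env
print(env.finish_job())"
```

```text
the job is handed in; nothing more can be done
None
```

The brass stand is raised about 60 mm with its button popped out through the lower hole. The gripper has let go and is clear, I left the black stand untouched, and I handed the job in at about 9.6 s of the 35 s allowed.

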